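Sort the seasonings back into their holders

ROBOT

A 6-joint arm with a two-finger parallel gripper is mounted at the origin on a cart in front of the work surface, level with it; the furniture and walls round the work are solid. World frame = base frame: x ahead of the robot, y to its left, z up, the work surface at z = 0. Lengths are in m, angles in degrees, forces in N, time in s.
With the tool pointing down it reaches from about 0.3 to 0.75 m from the base axis. Payload 8.5 kg.
Tool frame: the origin (TCP) lies at the very end of the fingers, on their centre line; the grasp point (between the pads) lies 19 mm behind it; z points along the fingers, y is the line along which they close (so a half turn about z gives the same grasp; the last joint's range is limited). The gripper opens to 85 mm and grips with 20 to 120 N. Pads are 22 mm wide; open, the fingers measure 114 mm over their backs; the gripper's body (76 mm by 85 mm) begins 54 mm behind the grasp point. The pads swing forward as they close: fully open they stand 13 mm farther back than shut.
Start: joints at [-84.299, 21.807, 74.336, -0, 83.858, -12.336], TCP at [0.17, -0.523, 0.193] pointing down, gripper open.
Joint ranges: [-178.18, 178.18], [-50.72, 133.34], [12.68, 142.11], [-81.47, 261.47], [9.98, 163.14], [-165.26, 165.26]. Speed limits (degrees/s): [136.94, 136.94, 180, 180, 180, 180].

INTERFACE

Orientations are given as a 3x3 rotation matrix whose columns are the frame's x, y, z axes.
In Python, from rig import observe, cams, ticket gives the robot as it stands.
- The arm moves only by the tool move_arm, never from a script. Its arguments are lists of equal length, an entry for each row: "jaw": the finger opening in cm, from 0 to 8.54; "dp": the shift along the tool's x, y, z in cm, a list of three; "turn": the turn, a rotation vector about the tool's x, y, z in rad, a list of three. In form: {"jaw": [jaw, ...], "dp": [[tx, ty, tz], ...], "turn": [[wx, wy, wz], ...]}. A call has 1 to 12 rows; each row shifts and turns the commanded pose from where the row before left it, along the tool's axes as they then stand; what a row does not reach is not made up. A row lasts 1/12 s, in which the tool goes at most 41.7 mm and 7.16 degrees, less where a joint would pass 70% of its speed; a pose out of reach is approached as far as the arm can. A call is refused whole if a number of a shift passes 4.17 or a number of a turn 0.125, either way. A call with a gripper value outside its range is refused whole. The fingers move at their own pace and stop on an object; "force" is the grip in N (left out, the last holds). Time passes only in rows, so rows that do not move let the fingers close. It gives the time, the measured TCP pose, the force, the opening and the grip force at its end, in the units of the state.
- observe(): the state, without advancing time (a new reading comes with each control period).
- cams.get_image(name): name is "side" or "top"; returns (picture, depth): 400x640x3 uint8, red, green, blue; 400x640 float32, m along the optical axis (not along the pixel's ray), 0 where there is no reading.
- cams.calibration(name): a dict with "vertical_fov" (degrees; the focal length in pixels is half the picture's height over the tangent of half this angle, whatever the lens; pixels are square), "cx", "cy" (the principal point, pixels), "k1" (the pictures are not rectified: a ray, as slopes to the right and down, at radius r is drawn at 1 + k1 r^2 times it, then the intrinsics apply), "view" (4x4, takes a point from world to camera coordinates). Camera axes: x right, y up, looking along -z (the intrinsics and any distortion apply to the point x, -y, -z); pixel columns grow to the right and rows downward; lengths in m; the calibration is good to about 2 mm. A picture is of the moment at which its call begins. calibration takes no time and is no camera call.
- ticket.close_job(): hands the job in; it is judged then, once.
Trained networks look in the newest picture that a camera, given by its name, has taken for a name from the list of things; names that differ only in an ending like _2 or _b are one class to them, and where a whole thing is asked for, a point or a joint stands for the part that bears it (a point fixed in the world has none). Each returns a list of dicts, best first, with "p" (0 to 1); they miss things now and then, are a little off and sometimes report something else, mostly with a low value. They report only what shows in the picture. A call takes as long as a camera call. They do not tell look-alikes from the thing itself.
- cams.spot_in(camera, query): "box" ([centre column, centre row, width, height] as shares, 0 to 1, of the picture: columns of its width, rows of its height, round what is visible of it).
- cams.outline_of(camera, query): "mask" (400x640 bool, what is visible of it) and "box" ([centre column, centre row, width, height] as shares, 0 to 1, of the picture: columns of its width, rows of its height, round what is visible of it).
- cams.mark_of(camera, query): "location" ([column, row] as shares, 0 to 1, of the picture: columns of its width, rows of its height: a listed point, or the origin of a listed thing).
The state is a dict: "time_s": time; "q": joint angles; "qvel": joint speeds; "joint_efforts": joint torques, N m; "position": TCP position; "tool_rot": TCP orientation; "ft_force": force on the tool from outside, world axes, zero at the start; "wrist_torque": the same for the moment, N m; "grip_width": finger opening in m; "gripper_force": force on a finger pad.
Only numpy, scipy, OpenCV 4.12 (cv2) and the standard library are available. Lean on these libraries where they do the work, as an engineer would, in place of code of your own. Each camera call takes 0.05 s, during which the arm holds its last target. There are 200 camera calls.

TASK

Cooking is over: sort the seasonings standing about on the worktop back into their holders, the two spice jars into the free bays of the wooden spice rack, the dropper bottle into the free well of the white stand beside its twin, and the salt shaker and the pepper mill into the narrow and the wide recess of the brown tray. Each must stand upright, right down in its place; lower them in rather than dropping them, and knock nothing over. The orange-lidded jar and the red kitchen timer stay where they are.

Things in the scene. Friction and masses are not known exactly. Their poses are not given: they have to be found in the camera images.
- spice_jar_a_mid (a point): Loose spice jar: round, 41 mm wide, 105 mm tall, dark screw cap (the top 21 mm, 40 mm wide), blue-and-white label. Same size as the other spice jar; both belong in the spice rack, either one in either free bay. The point is on its axis, half-way up; z is its axis, upward.
- spice_jar_b_mid (a point): Loose spice jar: round, 41 mm wide, 105 mm tall, dark screw cap (the top 21 mm, 40 mm wide), dark green label. The point is on its axis, half-way up; z is its axis, upward. (Keep clear of the wall cabinet: underside 0.47 m above the worktop, front at x = 0.60; its bar door handle at x = 0.57, y = -0.03 hangs to z = 0.52.)
- dropper_bottle_mid (a point): Loose small brown dropper bottle, 102 mm tall: round body 33 mm wide up to 62 mm height, shoulder to 70 mm, collar 24 mm wide to 77 mm, above it a slim black rubber teat 12 mm wide. The twin of the bottle already in the white stand. The point is on its axis, half-way up; z is its axis, upward.
- salt_shaker_mid (a point): Loose salt shaker: clear glass with white salt and a grey domed cap, round, 44 mm wide at most up to 74 mm height, cap 34 mm wide above that, 90 mm tall in all. The point is on its axis, half-way up; z is its axis, upward.
- pepper_mill_mid (a point): Loose pepper mill of dark turned wood with a small metal knob, round, 170 mm tall: body 58 mm wide at most up to 122 mm height, then a rounded head 49 mm wide from 123 to 159 mm, knob 12 mm wide to the top. Gripped by the head alone it can swing; gripped across the groove under the head (122 mm) it is steady. The point is on its axis, half-way up; z is its axis, upward.
- spice_rack: Pale wooden spice rack, fixed to the worktop, 78 x 198 mm in x and y, long along its y axis. Three open bays in a row, each 58 x 58 mm inside, centred at y = -62, 0 and +62 mm on the y axis; bay floor 8 mm above the worktop, front and back rails up to 42 mm, dividers 4 mm thick up to 42 mm, end panels up to 52 mm. A third spice jar is fixed in the bay at y = +62 mm (its top at 113 mm); the other two are free. Origin: centre of the underside, on the worktop; z up.
- dropper_stand: White ceramic stand for dropper bottles, fixed to the worktop, 78 x 138 mm in x and y, 32 mm high. Two round wells 51 mm wide and 24 mm deep (their floor 8 mm above the worktop) on its y axis at y = -33 mm (free) and y = +33 mm (taken by a fixed brown dropper bottle, its top at 110 mm). Origin: centre of the underside, on the worktop; z up.
- mill_tray: Brown wooden salt-and-pepper tray, fixed to the worktop, 96 x 182 mm in x and y, 24 mm high. Two round recesses 16 mm deep (their floor 8 mm above the worktop) on its y axis: the wide one for the pepper mill, 75 mm wide, at y = -43 mm; the narrow one for the salt shaker, 60 mm wide, at y = +45 mm. Both empty at the start. Origin: centre of the underside, on the worktop; z up.
- orange_jar_mid (a point): Bystander to be left where it stands: loose jar with orange lid and orange foot, round, 62 mm wide, 110 mm tall. It belongs in no holder. The point is on its axis, half-way up; z is its axis, upward.
- timer_mid (a point): Bystander to be left where it stands: loose kitchen timer, red top and white base, round, 62 mm wide, 50 mm tall. The point is on its axis, half-way up; z is its axis, upward.
Mind the look-alikes: they are no part of the job. What is shaped like the part that bears dropper_bottle_mid but purple is not meant.

How it is judged:
By the outcome, as a careful person would: the job done as asked, in the order asked, and still so for the second after the job is handed in, with the robot touching nothing.
It also fails if it takes over 128 s, if anything falls off the work surface, if the arm or the gripper's body presses on something with over 40 N, if the wrist force passes 120 N, or if a joint passes its speed limit or range.

## Working session

There is one attempt and no reset: what is moved stays moved. The work goes in short steps, Python scripts to look and compute and a tool call to move; the robot and the scene stay as the last step left them, time stands still between calls to the robot, and variables do not carry over. Pictures are saved under pics/ and viewed, at most 14 in all, crops included, and the job is handed in when it is done.

Besides the shell and the picture viewer there is one more tool, called after "Call:" as name(argument=value, ...) on one line, values as JSON. move_arm: Moves the arm, as the interface text tells. Its arguments: {"type":"object","properties":{"jaw":{"type":"array","items":{"type":"number"}},"dp":{"type":"array","items":{"type":"array","items":{"type":"number"}}},"turn":{"type":"array","items":{"type":"array","items":{"type":"number"}}},"force":{"type":"number"}},"required":["jaw","dp","turn"]}

```bash
mkdir -p pics; cat > h.py <<'E'
import numpy as np, cv2
from rig import observe, cams, ticket
def K(n):
    c=cams.calibration(n); f=200/np.tan(np.radians(c["vertical_fov"])/2); return c,f
def ray(n,u,v):
    c,f=K(n); d=np.array([(u-c["cx"])/f,(v-c["cy"])/f]); s=d.copy()
    for _ in range(20): s=d/(1+c["k1"]*(s@s))
    T=np.linalg.inv(np.array(c["view"])); return T[:3,3],T[:3,:3]@np.array([s[0],-s[1],-1.])
def atz(n,u,v,z):
    o,r=ray(n,u,v); return o+r*(z-o[2])/r[2]
def atd(n,u,v,d):
    o,r=ray(n,u,v); return o+r*d
def cloud(n,D):
    c,f=K(n); v,u=np.mgrid[:400,:640]; d=np.stack([(u-c["cx"])/f,(v-c["cy"])/f],-1); s=d.copy()
    for _ in range(20): s=d/(1+c["k1"]*(s**2).sum(-1,keepdims=True))
    p=np.dstack([s[...,0]*D,-s[...,1]*D,-D,np.ones_like(D)]); return (p@np.linalg.inv(np.array(c["view"])).T)[...,:3]
def shot(n,name):
    im,D=cams.get_image(n); cv2.imwrite(f"pics/{name}.png",im[...,::-1]); np.save(f"{name}.npy",D); return im,D
E
python3 - <<'E'
from h import *
for n in ("top","side"):
    im,D=shot(n,n+"0"); P=cloud(n,D); np.save(n+"P.npy",P)
    c=cams.calibration(n); print(n,c["k1"],np.linalg.inv(np.array(c["view"]))[:3,3])
    for q in ["spice_jar_a_mid","spice_jar_b_mid","dropper_bottle_mid","salt_shaker_mid","pepper_mill_mid","spice_rack","dropper_stand","mill_tray","orange_jar_mid","timer_mid"]:
        for r in cams.mark_of(n,q):
            u,v=r["location"][0]*640,r["location"][1]*400
            z=dict(spice_jar_a_mid=.0525,spice_jar_b_mid=.0525,dropper_bottle_mid=.051,salt_shaker_mid=.045,pepper_mill_mid=.085,orange_jar_mid=.055,timer_mid=.025).get(q,0)
            print(q,round(r["p"],2),int(u),int(v),atz(n,u,v,z).round(3))
s=observe();print(s["tool_rot"],s["time_s"])
E
```

```text
top -0.056563225672777634 [0.30965116 0.12309864 1.4769547 ]
spice_jar_a_mid 0.62 388 220 [ 0.431 -0.096  0.052]
spice_jar_b_mid 0.45 228 210 [0.463 0.418 0.052]
dropper_bottle_mid 0.68 232 244 [0.355 0.403 0.051]
dropper_bottle_mid 0.43 305 203 [0.486 0.172 0.051]
salt_shaker_mid 0.64 385 198 [ 0.503 -0.087  0.045]
salt_shaker_mid 0.6 269 215 [0.45  0.286 0.045]
pepper_mill_mid 0.96 434 236 [ 0.38  -0.233  0.085]
spice_rack 0.65 424 192 [ 0.531 -0.227  0.   ]
dropper_stand 0.68 338 214 [0.455 0.063 0.   ]
dropper_stand 0.33 299 229 [0.407 0.192 0.   ]
mill_tray 0.57 268 214 [0.457 0.294 0.   ]
orange_jar_mid 0.54 303 230 [0.399 0.177 0.055]
timer_mid 0.74 224 171 [0.597 0.441 0.025]
side -0.07841987361382262 [0.45583711 1.03656183 0.79629209]
spice_jar_a_mid 0.58 346 162 [ 0.427 -0.106  0.052]
spice_jar_b_mid 0.91 323 304 [0.473 0.417 0.052]
dropper_bottle_mid 0.84 375 302 [0.368 0.406 0.051]
dropper_bottle_mid 0.6 316 224 [0.499 0.17  0.051]
salt_shaker_mid 0.79 317 166 [ 0.51  -0.09   0.045]
pepper_mill_mid 0.84 363 133 [ 0.376 -0.215  0.085]
spice_rack 0.8 313 153 [ 0.53  -0.233  0.   ]
dropper_stand 0.74 330 212 [0.467 0.062 0.   ]
mill_tray 0.61 331 274 [0.46  0.285 0.   ]
orange_jar_mid 0.97 359 230 [0.398 0.192 0.055]
orange_jar_mid 0.49 321 305 [0.478 0.422 0.055]
timer_mid 0.86 258 325 [0.601 0.455 0.025]
[[ 9.50848151e-01  3.09657541e-01  3.39406343e-05]
 [ 3.09657541e-01 -9.50848151e-01 -1.04205005e-05]
 [ 2.90456028e-05  2.04182870e-05 -9.99999999e-01]] 1.1
```

View pics/top0.png

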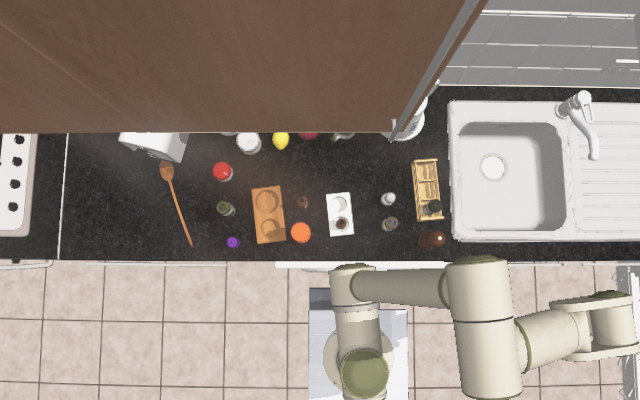

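View pics/side0.png

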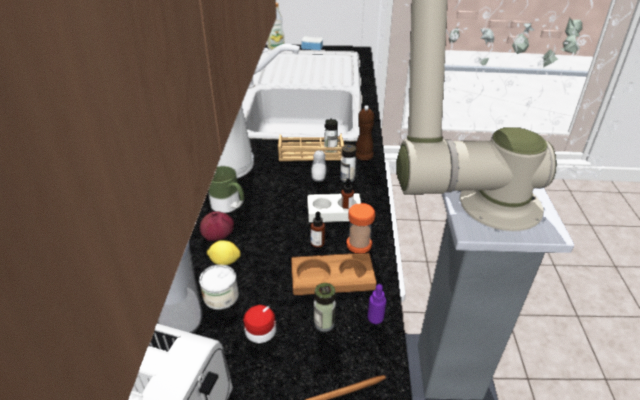

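Two dropper-shaped candidates: top (305,203)/side (316,224) is brown with a black teat, while top (232,244)/side (377,305) is purple and so the look-alike. The brown one fits. The shaker is at top (388,198), and the pepper mill at top (434,236). Next I measure with the depth clouds and check one enlarged crop.

```bash
cat > fit.py <<'E'
from h import *
from scipy.optimize import least_squares
def circ(p,r):
    f=lambda c: np.hypot(p[:,0]-c[0],p[:,1]-c[1])-r
    c0=p[:,:2].mean(0); s=least_squares(f,c0,loss="soft_l1",f_scale=.002); return s.x,np.abs(f(s.x)).mean()
E
python3 - <<'E'
from fit import *
C={n:np.load(n+"P.npy") for n in("top","side")}
D={n:np.load(n+"0.npy") for n in C}
objs=dict(A=((.43,-.10),.0205,(.01,.08)),B=((.468,.418),.0205,(.01,.08)),drop=((.492,.171),.0165,(.01,.06)),salt=((.507,-.089),.022,(.01,.06)),mill=((.378,-.224),.0245,(.125,.155)),orange=((.4,.185),.031,(.09,.112)),timer=((.6,.448),.031,(.01,.05)),fixjar=((.46,-.24),.0205,(.055,.09)),fixdrop=((.43,.065),.0165,(.035,.068)))
for k,(c,r,(a,b)) in objs.items():
  for n in C:
    P=C[n]; m=(D[n]>0)&(np.hypot(P[...,0]-c[0],P[...,1]-c[1])<.045)&(P[...,2]>a)&(P[...,2]<b)
    m2=(D[n]>0)&(np.hypot(P[...,0]-c[0],P[...,1]-c[1])<.03)&(P[...,2]>.01)
    p=P[m]; 
    if len(p)>6: x,e=circ(p,r); print(k,n,len(p),x.round(4),e.round(4),"ztop",P[m2][:,2].max().round(3), "topxy",P[m2][P[m2][:,2]>P[m2][:,2].max()-.008][:,:2].mean(0).round(4))
for k,c,h in(("rack",(.53,-.23),(.03,.056)),("stand",(.46,.063),(.027,.036)),("tray",(.458,.288),(.018,.028))):
  for n in C:
    P=C[n]; m=(D[n]>0)&(np.abs(P[...,0]-c[0])<.13)&(np.abs(P[...,1]-c[1])<.07)&(P[...,2]>h[0])&(P[...,2]<h[1])
    p=P[m][:,:2].astype(np.float32); 
    if k=="stand": p=p[np.abs(p[:,1]-.063)<.06]
    (cc,wh,an)=cv2.minAreaRect(p); print(k,n,len(p),np.round(cc,4),np.round(wh,4),round(an,1))
ims=[cv2.imread(f"pics/{n}0.png") for n in("top","side")]
a=cv2.resize(ims[0][150:260,200:460],(780,330),interpolation=2); b=cv2.resize(ims[1][100:345,230:410],None,fx=1.1,fy=1.1)
b=np.pad(b,((0,0),(0,780-b.shape[1]),(0,0))); cv2.imwrite("pics/crop1.png",np.vstack([a,b]))
E
```

```text
A top 47 [ 0.4199 -0.0961] 0.0005 ztop 0.111 topxy [ 0.4203 -0.0948]
A side 294 [ 0.4245 -0.0979] 0.0014 ztop 0.11 topxy [ 0.4244 -0.0934]
B top 61 [0.4675 0.4276] 0.0006 ztop 0.112 topxy [0.4658 0.4259]
B side 470 [0.4715 0.4241] 0.0008 ztop 0.109 topxy [0.4711 0.4275]
drop top 38 [0.4932 0.1823] 0.001 ztop 0.103 topxy [0.4934 0.1825]
drop side 225 [0.4974 0.1807] 0.0011 ztop 0.102 topxy [0.4971 0.1834]
salt top 59 [ 0.5047 -0.0975] 0.0016 ztop 0.094 topxy [ 0.5031 -0.0964]
salt side 215 [ 0.5082 -0.0991] 0.0021 ztop 0.093 topxy [ 0.5065 -0.0921]
mill top 156 [ 0.3719 -0.2291] 0.0049 ztop 0.176 topxy [ 0.3719 -0.2263]
mill side 157 [ 0.3737 -0.2294] 0.0024 ztop 0.171 topxy [ 0.3753 -0.2242]
orange top 279 [0.4034 0.1859] 0.0103 ztop 0.116 topxy [0.3974 0.1853]
orange side 473 [0.396  0.1826] 0.0075 ztop 0.113 topxy [0.3982 0.1874]
timer top 236 [0.5978 0.4513] 0.0083 ztop 1.018 topxy [0.6034 0.4512]
timer side 671 [0.5999 0.4458] 0.0045 ztop 0.649 topxy [0.6049 0.4661]
fixjar top 42 [ 0.4715 -0.2335] 0.002 ztop 0.12 topxy [ 0.4717 -0.2325]
fixjar side 147 [ 0.4767 -0.2345] 0.0019 ztop 0.118 topxy [ 0.4728 -0.2316]
fixdrop top 55 [0.4229 0.0613] 0.0111 ztop 0.115 topxy [0.4213 0.0577]
fixdrop side 155 [0.4264 0.0558] 0.0027 ztop 0.111 topxy [0.4264 0.0601]
rack top 465 [ 0.5345 -0.2284] [0.2    0.0787] 4.3
rack side 543 [ 0.539  -0.2275] [0.1983 0.0799] 5.0
stand top 549 [0.4547 0.0614] [0.1374 0.0778] 5.6
stand side 563 [0.4592 0.0602] [0.1372 0.0845] 5.1
tray top 868 [0.4539 0.2942] [0.1822 0.0965] 7.3
tray side 1589 [0.4577 0.2937] [0.1826 0.0999] 7.2
```

View pics/crop1.png

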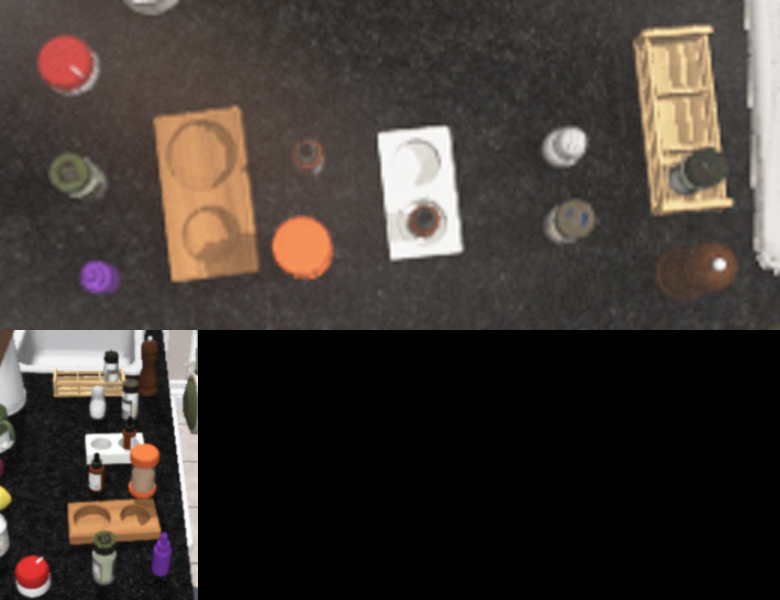

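Call:
move_arm(jaw=[8.5, 8.5, 8.5, 8.5, 8.5, 8.5, 8.5, 8.5, 8.5, 8.5, 8.5, 8.5], dp=[[0, 0, -2.5], [0, 0, -2.5], [1.9, -2.7, 0], [1.9, -2.7, 0], [1.9, -2.7, 0], [1.9, -2.7, 0], [1.9, -2.7, 0], [1.9, -2.7, 0], [1.9, -2.7, 0], [1.9, -2.7, 0], [1.9, -2.7, 0], [1.9, -2.7, 0]], turn=[[0, 0, 0.117], [0, 0, 0.117], [0, 0, 0], [0, 0, 0], [0, 0, 0], [0, 0, 0], [0, 0, 0], [0, 0, 0], [0, 0, 0], [0, 0, 0], [0, 0, 0], [0, 0, 0]], force=40)

```text
time_s: 2.1
position: [0.3383, -0.237, 0.2435]
tool_rot: [[0.997, 0.08, 0.0], [0.08, -0.997, -0.0], [0.0, 0.0, -1.0]]
ft_force: [0.4, -1.2, 1.0]
grip_width: 0.0852
gripper_force: 0.0
```

Call:
move_arm(jaw=[8.5, 8.5, 8.5, 8.5, 8.5, 8.5, 8.5, 8.5, 8.5, 8.5, 8.5, 8.5], dp=[[1.9, -2.66, 0], [1.9, -2.66, 0], [1.9, -2.66, 0], [1.9, -2.66, 0], [1.86, -2.65, 0], [0, 0, 3.5], [0, 0, 3.5], [0, 0, 3.5], [0, 0, 3.3], [0, 0, 2.5], [0, 0, 1.5], [0, 0, 1.05]], turn=[[0, 0, 0], [0, 0, 0], [0, 0, 0], [0, 0, 0], [0, 0, 0], [0, 0, 0], [0, 0, 0], [0, 0, 0], [0, 0, 0], [0, 0, 0], [0, 0, 0], [0, 0, 0]])

```text
time_s: 3.1
position: [0.4208, -0.098, 0.0532]
tool_rot: [[0.997, 0.081, -0.002], [0.081, -0.997, 0.001], [-0.002, -0.001, -1.0]]
ft_force: [1.2, -0.4, 0.4]
grip_width: 0.085
gripper_force: 0.0
```

Call:
move_arm(jaw=[3.5, 3.5, 3.5, 3.5, 3.5, 3.5, 3.5, 3.5], dp=[[0, 0, 0], [0, 0, 0], [0, 0, 0], [0, 0, 0], [0, 0, 0], [0, 0, 0], [0, 0, 0], [0, 0, 0]], turn=[[0, 0, 0], [0, 0, 0], [0, 0, 0], [0, 0, 0], [0, 0, 0], [0, 0, 0], [0, 0, 0], [0, 0, 0]])

```text
time_s: 3.77
position: [0.4221, -0.0987, 0.056]
tool_rot: [[0.997, 0.081, 0.002], [0.081, -0.997, -0.001], [0.002, 0.001, -1.0]]
ft_force: [-0.2, 1.8, 7.0]
grip_width: 0.0384
gripper_force: 39.8
```

```bash
python3 - <<'E'
from h import *
im,D=shot("side","side1"); cv2.imwrite("pics/s1c.png",cv2.resize(im[80:280,250:450,::-1],(600,600)))
s=observe(); print(s["grip_width"],s["gripper_force"],s["q"])
E
```

```text
0.03841769616525286 39.796135649085045 [-2.88877772e+01  2.01387262e+01  1.04192071e+02  8.22686347e-03
  5.55153269e+01  5.64750674e+01]
```

View pics/s1c.png

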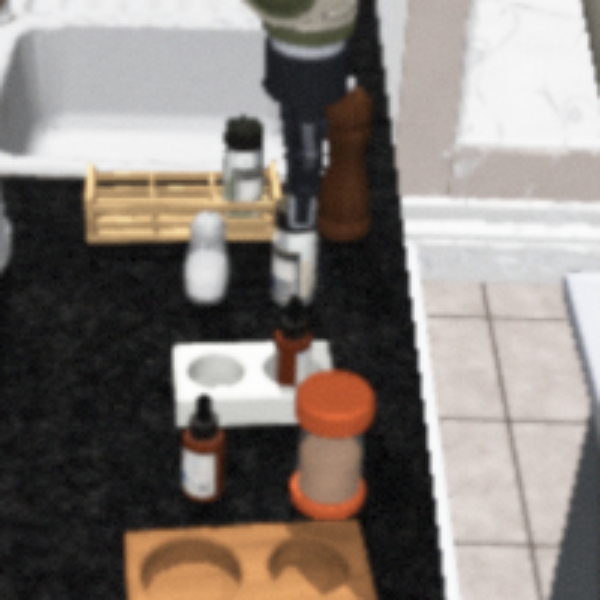

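Jar A is gripped. The view shows it upright between the fingers at crop (297,255), with the salt shaker at (207,255) clear.

Call:
move_arm(jaw=[3.5, 3.5, 3.5, 3.5, 3.5, 3.5, 3.5, 3.5, 3.5, 3.5, 3.5, 3.5], dp=[[0, 0, -1.0], [0, 0, -2.5], [0, 0, -3.0], [0, 0, -3], [0, 0, -1.5], [1.5, 1.8, 0], [1.9, 2.3, 0], [1.9, 2.3, 0], [1.9, 2.3, 0], [1.7, 2.1, 0], [1.42, 1.7, 0], [0, 0, 0]], turn=[[0, 0, 0], [0, 0, 0], [0, 0, 0], [0, 0, 0], [0, 0, 0], [0, 0, 0], [0, 0, 0], [0, 0, 0], [0, 0, 0], [0, 0, 0], [0, 0, 0], [0, 0, 0]])

```text
time_s: 4.82
position: [0.5363, -0.2174, 0.1645]
tool_rot: [[0.997, 0.079, 0.001], [0.079, -0.997, -0.001], [0.001, 0.001, -1.0]]
ft_force: [-0.2, 0.8, -0.5]
grip_width: 0.0385
gripper_force: 40.5
```

```bash
python3 - <<'E'
from h import *
im,D=shot("side","side2"); P=cloud("side",D); m=(D>0)&(np.hypot(P[...,0]-.535,P[...,1]+.215)<.2)&(P[...,2]>.2)
for z in np.arange(.2,.7,.04):
    q=P[m&(abs(P[...,2]-z)<.02)]; 
    if len(q): print(round(z,2),q.min(0).round(3),q.max(0).round(3))
cv2.imwrite("pics/s2c.png",cv2.resize(im[0:280,200:480,::-1],(600,600)))
E
```

```text
0.2 [ 0.52  -0.231  0.2  ] [ 0.558 -0.185  0.22 ]
0.24 [ 0.521 -0.237  0.22 ] [ 0.546 -0.163  0.26 ]
0.28 [ 0.517 -0.259  0.26 ] [ 0.553 -0.148  0.3  ]
0.32 [ 0.499 -0.233  0.3  ] [ 0.572 -0.147  0.34 ]
0.36 [ 0.499 -0.231  0.34 ] [ 0.575 -0.174  0.38 ]
0.4 [ 0.497 -0.215  0.38 ] [ 0.583 -0.156  0.42 ]
0.44 [ 0.396 -0.194  0.42 ] [ 0.606 -0.091  0.46 ]
0.48 [ 0.372 -0.194  0.46 ] [ 0.606 -0.03   0.5  ]
0.52 [ 0.396 -0.106  0.5  ] [ 0.605 -0.028  0.518]
```

View pics/s2c.png

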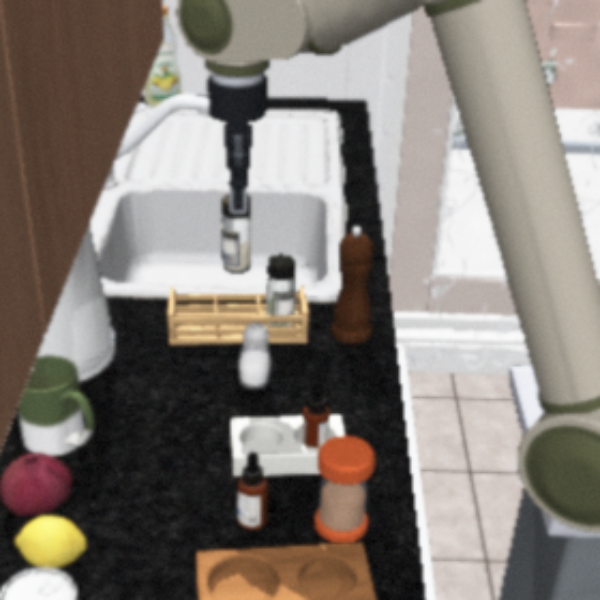

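The jar hangs upright over the middle bay, crop (237,235). The wrist top is about 0.36 m above the TCP, so I check how far the cabinet extends in y.

```bash
python3 - <<'E'
from h import *
for n in("top","side"):
    P=np.load(n+"P.npy"); D=np.load(n+"0.npy")
    m=(D>0)&(P[...,0]>.57)&(P[...,0]<1.)&(P[...,2]>.42)&(P[...,2]<1.2)
    q=P[m]; print(n,len(q),[(round(y,2),q[abs(q[:,1]-y)<.02][:,[0,2]].min(0).round(2)) for y in np.arange(-.5,.3,.04) if (abs(q[:,1]-y)<.02).any()])
E
```

```text
top 61745 [(np.float64(-0.5), array([0.91, 0.42])), (np.float64(-0.46), array([0.91, 0.42])), (np.float64(-0.42), array([0.91, 0.42])), (np.float64(-0.38), array([0.91, 0.42])), (np.float64(-0.34), array([0.91, 0.42])), (np.float64(-0.3), array([0.91, 0.42])), (np.float64(-0.26), array([0.91, 0.42])), (np.float64(-0.06), array([0.6 , 0.47])), (np.float64(-0.02), array([0.57, 0.47])), (np.float64(0.02), array([0.6 , 0.47])), (np.float64(0.06), array([0.6 , 0.46])), (np.float64(0.1), array([0.6 , 0.47])), (np.float64(0.14), array([0.6 , 0.47])), (np.float64(0.18), array([0.6 , 0.47])), (np.float64(0.22), array([0.6 , 0.46])), (np.float64(0.26), array([0.6 , 0.47]))]
side 81686 [(np.float64(-0.06), array([0.6 , 0.47])), (np.float64(-0.02), array([0.6 , 0.47])), (np.float64(0.02), array([0.6 , 0.47])), (np.float64(0.06), array([0.6 , 0.47])), (np.float64(0.1), array([0.6 , 0.47])), (np.float64(0.14), array([0.6 , 0.47])), (np.float64(0.18), array([0.6 , 0.47])), (np.float64(0.22), array([0.6 , 0.47])), (np.float64(0.26), array([0.6 , 0.47]))]
```

Call:
move_arm(jaw=[3.5, 3.5, 3.5, 3.5, 3.5, 3.5, 3.5, 3.5, 3.5, 3.5, 3.5], dp=[[1.6, 0.3, 1.3], [1.6, 0.3, 1.3], [1.6, 0.2, 1.2], [1.36, 0.26, 1.2], [0, 0, 0], [0, 0, 0], [0, 0, 1.5], [0, 0, 1.2], [0, 0, 0.8], [0, 0, 0.6], [0, 0, 0]], turn=[[0, 0, 0], [0, 0, 0], [0, 0, 0], [0, 0, 0], [0, 0, 0], [0, 0, 0], [0, 0, 0], [0, 0, 0], [0, 0, 0], [0, 0, 0], [0, 0, 0]])

```text
time_s: 5.78
position: [0.5959, -0.22, 0.0735]
tool_rot: [[0.997, 0.081, -0.001], [0.081, -0.997, 0.001], [-0.001, -0.001, -1.0]]
ft_force: [-0.0, -0.4, -1.1]
grip_width: 0.0385
gripper_force: 40.6
```

Call:
move_arm(jaw=[3.5, 3.5, 3.5, 3.5, 3.5], dp=[[0.2, 0.3, 0], [0, 0, 0.4], [0, 0, 0.3], [0, 0, 0.2], [0, 0, 0]], turn=[[0, 0, 0], [0, 0, 0], [0, 0, 0], [0, 0, 0], [0, 0, 0]])

```text
time_s: 6.2
position: [0.5987, -0.2229, 0.0643]
tool_rot: [[0.997, 0.081, -0.001], [0.081, -0.997, 0.0], [-0.001, -0.001, -1.0]]
ft_force: [-0.1, 1.6, -1.2]
grip_width: 0.0385
gripper_force: 40.6
```

```bash
python3 - <<'E'
from h import *
im,D=shot("side","side3"); cv2.imwrite("pics/s3c.png",cv2.resize(im[80:200,250:390,::-1],(700,600),interpolation=2))
E
```

```text
(no output)
```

View pics/s3c.png

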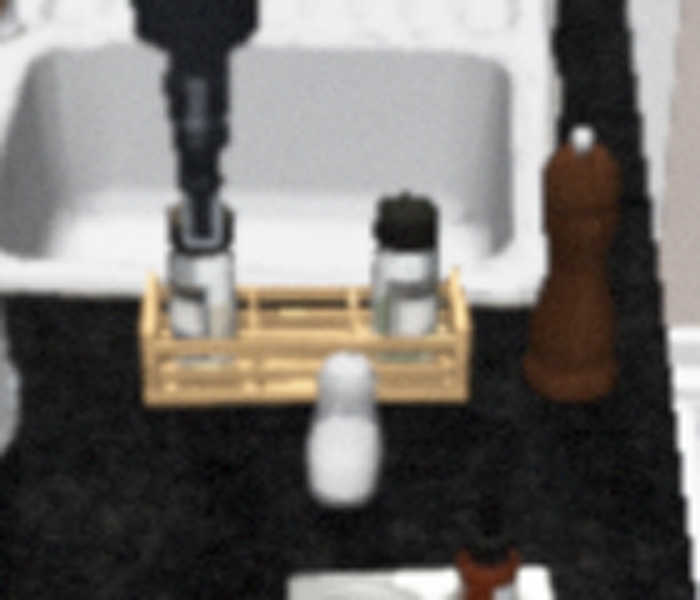

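Jar A sits in the far bay at crop (203,270), level with the fixed jar. I lower it to contact and release.

Call:
move_arm(jaw=[3.5, 3.5, 3.5], dp=[[0, 0, 0.1], [0, 0, 0.1], [0, 0, 0]], turn=[[0, 0, 0], [0, 0, 0], [0, 0, 0]])

```text
time_s: 6.5
position: [0.5995, -0.2231, 0.0641]
tool_rot: [[0.997, 0.081, 0.002], [0.081, -0.997, -0.001], [0.002, 0.001, -1.0]]
ft_force: [-0.9, 1.0, 5.4]
grip_width: 0.0386
gripper_force: 41.2
```

Call:
move_arm(jaw=[6, 6.5, 7, 7, 7, 8.5, 8.5, 8.5, 8.5, 8.5, 8.5, 8.5], dp=[[0, 0, 0], [0, 0, 0], [0, 0, 0], [0, 0, -1.5], [0, 0, -3], [0, 0, -3], [-3, -1, -3], [-3, -2, -1.5], [-3, -2, 0], [-3, -2.5, 0], [-2.0, -3, 0], [-1, -3.5, 0]], turn=[[0, 0, 0], [0, 0, 0], [0, 0, 0], [0, 0, 0], [0, 0, 0], [0, 0, 0], [0, 0, 0], [0, 0, 0], [0, 0, 0], [0, 0, 0], [0, 0, 0], [0, 0, 0]])

```text
time_s: 7.5
position: [0.4371, -0.0955, 0.1816]
tool_rot: [[0.997, 0.078, -0.0], [0.078, -0.997, -0.0], [-0.0, 0.0, -1.0]]
ft_force: [0.9, 0.2, 0.1]
grip_width: 0.085
gripper_force: 0.0
```

Call:
move_arm(jaw=[8.5, 8.5, 8.5, 8.5, 8.5, 8.5, 8.5, 8.5, 8.5, 8.5, 8.5, 8.5], dp=[[0.5, -3.5, 0], [0.5, -3.5, 0], [0.5, -3.5, 0], [0.5, -3.5, 0], [0.5, -3.5, 0], [0.5, -3.5, 0], [0.5, -3.5, 0], [0.5, -3.5, 0], [0.5, -3.5, 0], [0.5, -3.5, 0], [0.5, -3.5, 0], [0.5, -3.5, 0]], turn=[[0, 0, 0], [0, 0, 0], [0, 0, 0], [0, 0, 0], [0, 0, 0], [0, 0, 0], [0, 0, 0], [0, 0, 0], [0, 0, 0], [0, 0, 0], [0, 0, 0], [0, 0, 0]])

```text
time_s: 8.5
position: [0.4651, 0.3293, 0.1815]
tool_rot: [[0.997, 0.081, 0.0], [0.081, -0.997, -0.0], [0.0, 0.0, -1.0]]
ft_force: [1.9, -0.3, 0.5]
grip_width: 0.0846
gripper_force: 0.0
```

Call:
move_arm(jaw=[8.5, 8.5, 8.5, 8.5, 8.5, 8.5, 8.5, 8.5, 8.5, 8.5], dp=[[0.4, -3.2, 0], [0.4, -3.2, 0], [0.4, -2.2, 0], [0, -1, 0], [0, 0, 2], [0, 0, 3.5], [0, 0, 3.5], [0, 0, 2.5], [0, 0, 1.05], [0, 0, 0]], turn=[[0, 0, 0], [0, 0, 0], [0, 0, 0], [0, 0, 0], [0, 0, 0], [0, 0, 0], [0, 0, 0], [0, 0, 0], [0, 0, 0], [0, 0, 0]])

```text
time_s: 9.33
position: [0.4687, 0.423, 0.0539]
tool_rot: [[0.997, 0.08, -0.004], [0.08, -0.997, -0.003], [-0.004, 0.002, -1.0]]
ft_force: [-0.3, -1.0, 0.0]
grip_width: 0.0853
gripper_force: 0.0
```

Call:
move_arm(jaw=[3.5, 3.5, 3.5, 3.5, 3.5, 3.5, 3.5, 3.5], dp=[[0, 0, 0], [0, 0, 0], [0, 0, 0], [0, 0, 0], [0, 0, 0], [0, 0, 0], [0, 0, 0], [0, 0, 0]], turn=[[0, 0, 0], [0, 0, 0], [0, 0, 0], [0, 0, 0], [0, 0, 0], [0, 0, 0], [0, 0, 0], [0, 0, 0]])

```text
time_s: 10.0
position: [0.4703, 0.4245, 0.0579]
tool_rot: [[0.997, 0.081, 0.003], [0.081, -0.997, 0.002], [0.003, -0.001, -1.0]]
ft_force: [-0.9, -0.9, 5.3]
grip_width: 0.0382
gripper_force: 39.6
```

Call:
move_arm(jaw=[3.5, 3.5, 3.5, 3.5, 3.5, 3.5, 3.5, 3.5, 3.5, 3.5, 3.5, 3.5], dp=[[0, 0, -1], [0, 0, -2.5], [0, 0, -3], [0, 0, -3], [0, 0, -2.5], [0, 0, -1], [-0.4, 1.5, 0], [-0.4, 2.5, 0], [-0.4, 3, 0], [-0.4, 3, 0], [-0.4, 3, 0], [-0.4, 3, 0]], turn=[[0, 0, 0], [0, 0, 0], [0, 0, 0], [0, 0, 0], [0, 0, 0], [0, 0, 0], [0, 0, 0], [0, 0, 0], [0, 0, 0], [0, 0, 0], [0, 0, 0], [0, 0, 0]])

```text
time_s: 11.0
position: [0.4578, 0.2613, 0.1857]
tool_rot: [[0.997, 0.081, -0.001], [0.081, -0.997, -0.0], [-0.001, 0.0, -1.0]]
ft_force: [0.6, -0.2, -0.7]
grip_width: 0.038
gripper_force: 40.4
```

Call:
move_arm(jaw=[3.5, 3.5, 3.5, 3.5, 3.5, 3.5, 3.5, 3.5, 3.5, 3.5, 3.5, 3.5], dp=[[-0.4, 3, 0], [-0.4, 3, 0], [-0.4, 3, 0], [-0.4, 3, 0], [-0.4, 3, 0], [-0.4, 3, 0], [-0.3, 3, 0], [0, 3, 0], [0, 3, 0], [0, 3, 0], [0, 3, 0], [0, 3, 0]], turn=[[0, 0, 0], [0, 0, 0], [0, 0, 0], [0, 0, 0], [0, 0, 0], [0, 0, 0], [0, 0, 0], [0, 0, 0], [0, 0, 0], [0, 0, 0], [0, 0, 0], [0, 0, 0]])

```text
time_s: 12.0
position: [0.4602, -0.0996, 0.1858]
tool_rot: [[0.997, 0.081, -0.001], [0.081, -0.997, 0.0], [-0.001, -0.0, -1.0]]
ft_force: [0.6, 0.6, -1.2]
grip_width: 0.0382
gripper_force: 40.4
```

Call:
move_arm(jaw=[3.5, 3.5, 3.5, 3.5, 3.5, 3.5, 3.5, 3.5, 3.5], dp=[[1.3, 2.9, 0], [1.3, 2.9, 0], [1.3, 2.7, 0], [1.3, 2.5, 0], [1.4, 2.4, 0], [0, 0, 0], [0, 0, 2], [0, 0, 2.0], [0, 0, 0]], turn=[[0, 0, 0], [0, 0, 0], [0, 0, 0], [0, 0, 0], [0, 0, 0], [0, 0, 0], [0, 0, 0], [0, 0, 0], [0, 0, 0]])

```text
time_s: 12.75
position: [0.5354, -0.2251, 0.1422]
tool_rot: [[0.997, 0.081, -0.006], [0.081, -0.997, 0.004], [-0.006, -0.005, -1.0]]
ft_force: [-0.7, -0.3, -2.0]
grip_width: 0.038
gripper_force: 40.5
```

Call:
move_arm(jaw=[3.5, 3.5, 3.5, 3.5, 3.5, 3.5, 3.5, 3.5, 3.5], dp=[[0.1, 0.2, 1], [0, 0, 1.6], [0, 0, 1.5], [0, 0, 1.3], [0, 0, 1.0], [0, 0, 0.6], [0, 0, 0.4], [0, 0, 0.2], [0, 0, 0]], turn=[[0, 0, 0], [0, 0, 0], [0, 0, 0], [0, 0, 0], [0, 0, 0], [0, 0, 0], [0, 0, 0], [0, 0, 0], [0, 0, 0]])

```text
time_s: 13.5
position: [0.5386, -0.2285, 0.0702]
tool_rot: [[0.997, 0.081, 0.0], [0.081, -0.997, -0.0], [0.0, 0.0, -1.0]]
ft_force: [-0.7, -0.3, -1.0]
grip_width: 0.0382
gripper_force: 40.5
```

Call:
move_arm(jaw=[3.5, 3.5, 3.5, 3.5, 3.5], dp=[[0, 0, 0.2], [0, 0, 0.2], [0, 0, 0.1], [0, 0, 0.1], [0, 0, 0]], turn=[[0, 0, 0], [0, 0, 0], [0, 0, 0], [0, 0, 0], [0, 0, 0]])

```text
time_s: 13.92
position: [0.5392, -0.2289, 0.0659]
tool_rot: [[0.997, 0.081, 0.003], [0.081, -0.997, -0.002], [0.003, 0.002, -1.0]]
ft_force: [-1.3, 0.4, 10.6]
grip_width: 0.0383
gripper_force: 41.6
```

```bash
python3 - <<'E'
from h import *
im,D=shot("side","side4"); cv2.imwrite("pics/s4c.png",cv2.resize(im[80:200,250:390,::-1],(700,600),interpolation=2))
E
```

```text
(no output)
```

View pics/s4c.png

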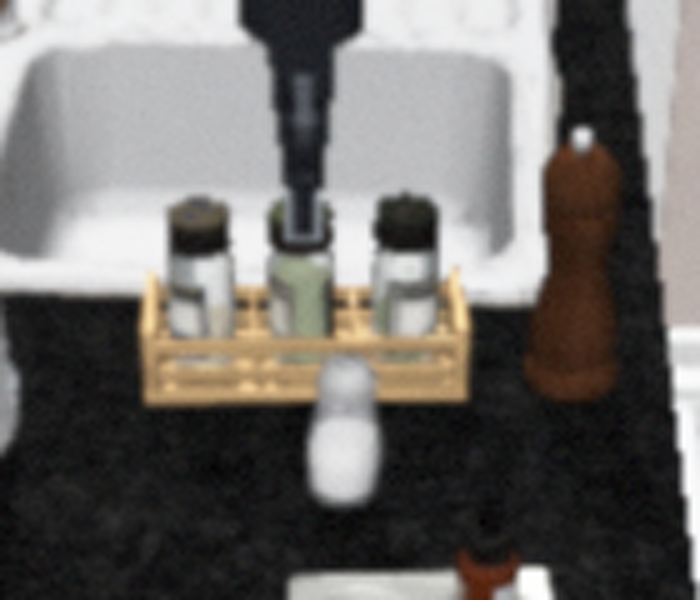

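Jar B is in the middle bay at crop (300,280) and in contact. I release it and go on to the dropper bottle.

Call:
move_arm(jaw=[6, 6.5, 7, 7, 7, 7, 7, 7, 7, 7, 7, 7], dp=[[0, 0, 0], [0, 0, 0], [0, 0, 0], [0, 0, -1.5], [0, 0, -3], [0, 0, -3], [-1, -1, -3], [-2.5, -2.5, -0.5], [-2.5, -3, 0], [-2, -3.5, 0], [-0.5, -3.8, 0], [0, -3.8, 0]], turn=[[0, 0, 0], [0, 0, 0], [0, 0, 0], [0, 0, 0], [0, 0, 0], [0, 0, 0], [0, 0, 0], [0, 0, 0], [0, 0, 0], [0, 0, 0], [0, 0, 0], [0, 0, 0]])

```text
time_s: 14.97
position: [0.4378, -0.0586, 0.1742]
tool_rot: [[0.997, 0.079, -0.0], [0.079, -0.997, 0.0], [-0.0, -0.0, -1.0]]
ft_force: [1.5, -0.5, 0.1]
grip_width: 0.0699
gripper_force: 0.0
```

Call:
move_arm(jaw=[7, 7, 7, 7, 7, 7, 7, 7, 7, 7, 7, 7], dp=[[0.7, -3.2, 0], [0.7, -3.2, 0], [0.9, -3.2, 0], [1, -3.2, 0], [1, -3.2, 0], [1.1, -3.2, 0], [1.1, -2.6, 0], [1.1, -1.7, 0], [0, 0, 3], [0, 0, 3.5], [0, 0, 3.5], [0, 0, 0]], turn=[[0, 0, 0], [0, 0, 0], [0, 0, 0], [0, 0, 0], [0, 0, 0], [0, 0, 0], [0, 0, 0], [0, 0, 0], [0, 0, 0], [0, 0, 0], [0, 0, 0], [0, 0, 0]])

```text
time_s: 15.97
position: [0.4927, 0.1801, 0.0685]
tool_rot: [[0.997, 0.081, -0.011], [0.081, -0.997, -0.001], [-0.011, 0.001, -1.0]]
ft_force: [-1.1, -1.1, -0.3]
grip_width: 0.0701
gripper_force: 0.0
```

Call:
move_arm(jaw=[7, 7, 7, 7, 7], dp=[[0, 0, 1.8], [0, 0, 1.2], [0, 0, 0.6], [0, 0, 0.3], [0, 0, 0]], turn=[[0, 0, 0], [0, 0, 0], [0, 0, 0], [0, 0, 0], [0, 0, 0]])

```text
time_s: 16.38
position: [0.4967, 0.1805, 0.0357]
tool_rot: [[0.997, 0.081, 0.001], [0.081, -0.997, 0.0], [0.001, -0.0, -1.0]]
ft_force: [0.2, -0.6, -0.2]
grip_width: 0.0695
gripper_force: 0.0
```

```bash
python3 - <<'E'
from h import *
im,D=shot("side","side5"); cv2.imwrite("pics/s5c.png",cv2.resize(im[170:290,250:410,::-1],(800,600),interpolation=2))
print(observe()["position"])
E
```

```text
[0.49684447 0.18053794 0.03598216]
```

View pics/s5c.png

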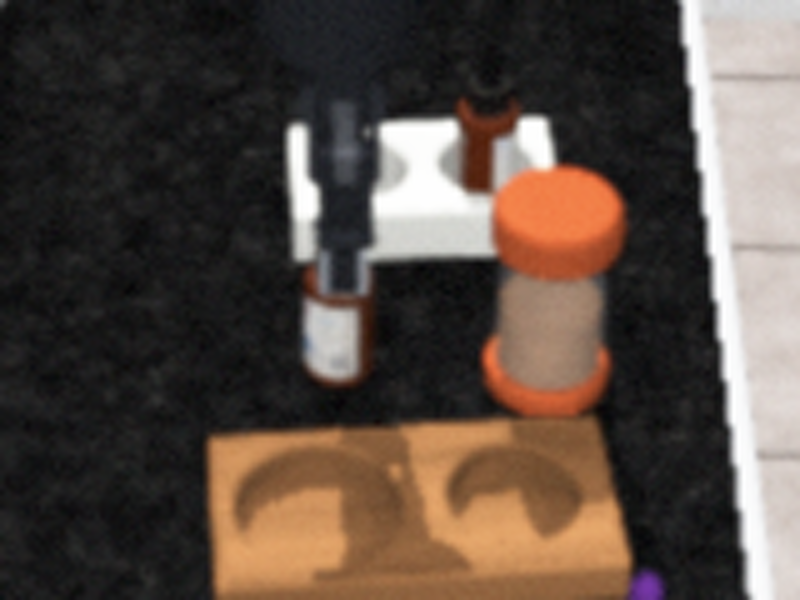

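The brown bottle is between the fingers at crop (338,325), with the near finger over its upper body. I lower by 3 mm and close.

Call:
move_arm(jaw=[7, 7, 2.8, 2.8, 2.8, 2.8, 2.8, 2.8, 2.8, 2.8], dp=[[0, 0, 0.3], [0, 0, 0], [0, 0, 0], [0, 0, 0], [0, 0, 0], [0, 0, 0], [0, 0, 0], [0, 0, 0], [0, 0, 0], [0, 0, 0]], turn=[[0, 0, 0], [0, 0, 0], [0, 0, 0], [0, 0, 0], [0, 0, 0], [0, 0, 0], [0, 0, 0], [0, 0, 0], [0, 0, 0], [0, 0, 0]])

```text
time_s: 17.27
position: [0.4963, 0.1805, 0.032]
tool_rot: [[0.997, 0.081, -0.0], [0.081, -0.997, -0.0], [-0.0, 0.0, -1.0]]
ft_force: [0.2, 0.7, 0.2]
grip_width: 0.0281
gripper_force: 0.0
```

```bash
python3 - <<'E'
from h import *
im,D=shot("side","side6"); P=cloud("side",D); cv2.imwrite("pics/s6c.png",cv2.resize(im[190:260,280:380,::-1],(800,560),interpolation=2))
m=(D>0)&(np.hypot(P[...,0]-.495,P[...,1]-.182)<.05)&(P[...,2]>.01)
for z in np.arange(.01,.12,.008):
    q=P[m&(abs(P[...,2]-z)<.004)]
    if len(q): print(round(z,3),q.min(0).round(3),q.max(0).round(3))
s=observe();print(s["grip_width"],s["gripper_force"])
E
```

```text
0.01 [0.481 0.179 0.01 ] [0.512 0.199 0.014]
0.018 [0.481 0.179 0.014] [0.512 0.201 0.022]
0.026 [0.481 0.183 0.022] [0.512 0.198 0.03 ]
0.034 [0.481 0.181 0.03 ] [0.512 0.199 0.038]
0.042 [0.481 0.182 0.038] [0.512 0.201 0.046]
0.05 [0.481 0.181 0.046] [0.512 0.198 0.054]
0.058 [0.481 0.172 0.054] [0.512 0.199 0.062]
0.066 [0.49  0.179 0.062] [0.51  0.197 0.068]
0.074 [0.485 0.18  0.072] [0.507 0.204 0.078]
0.082 [0.485 0.179 0.078] [0.507 0.212 0.086]
0.09 [0.485 0.2   0.086] [0.504 0.211 0.093]
0.098 [0.485 0.201 0.095] [0.504 0.212 0.102]
0.106 [0.487 0.207 0.102] [0.501 0.212 0.106]
0.114 [0.508 0.2   0.115] [0.508 0.202 0.117]
0.028157294499643534 0.0
```

View pics/s6c.png

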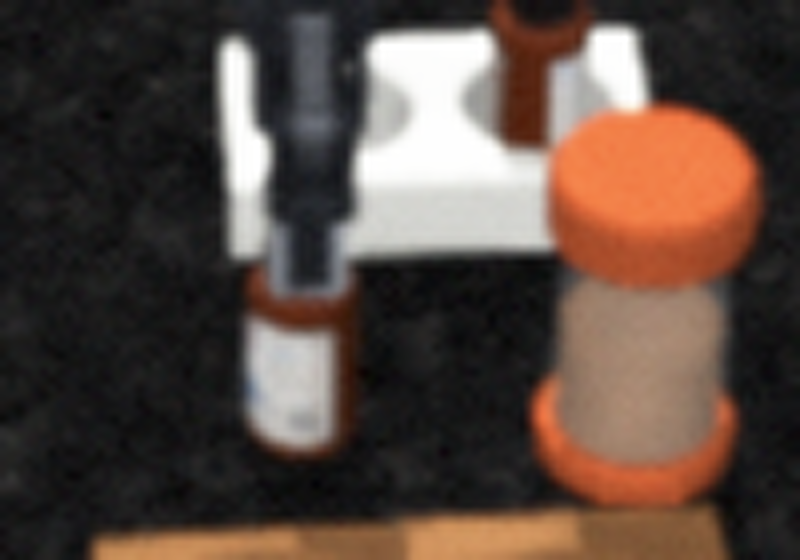

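```bash
python3 - <<'E'
from h import *
for nm in("side5","side6","side4"):
    D=np.load(nm+".npy"); P=cloud("side",D)
    c=(319,0) if nm!="side4" else (311,0)
    for v in range(*((205,240,2) if nm!="side4" else (100,140,2))): print(nm,v,P[v,c[0]].round(3), P[v,c[0]-4].round(3))
E
```

```text
side5 205 [0.49  0.247 0.172] [0.499 0.249 0.173]
side5 207 [0.49  0.246 0.165] [0.499 0.247 0.166]
side5 209 [0.49  0.25  0.164] [0.499 0.249 0.162]
side5 211 [0.49  0.246 0.155] [0.499 0.25  0.157]
side5 213 [0.491 0.23  0.136] [0.499 0.25  0.152]
side5 215 [0.49  0.243 0.141] [0.499 0.247 0.144]
side5 217 [0.49  0.244 0.136] [0.499 0.248 0.139]
side5 219 [0.49  0.247 0.133] [0.499 0.25  0.135]
side5 221 [0.491 0.23  0.112] [0.5   0.228 0.111]
side5 223 [0.491 0.231 0.107] [0.5   0.223 0.1  ]
side5 225 [0.491 0.229 0.1  ] [0.5   0.224 0.096]
side5 227 [0.491 0.226 0.092] [0.5   0.224 0.089]
side5 229 [0.492 0.193 0.057] [0.502 0.196 0.059]
side5 231 [0.492 0.193 0.051] [0.502 0.197 0.054]
side5 233 [0.492 0.196 0.047] [0.502 0.198 0.048]
side5 235 [0.492 0.195 0.04 ] [0.502 0.197 0.041]
side5 237 [0.492 0.198 0.036] [0.502 0.195 0.033]
side5 239 [0.492 0.196 0.027] [0.502 0.196 0.027]
side6 205 [0.491 0.243 0.169] [0.499 0.242 0.167]
side6 207 [0.49  0.247 0.166] [0.499 0.247 0.166]
side6 209 [0.49  0.247 0.161] [0.499 0.246 0.159]
side6 211 [0.491 0.237 0.147] [0.499 0.238 0.148]

[... 1119 characters left out ...]
.16 ] [ 0.544 -0.176  0.166]
side4 116 [ 0.533 -0.178  0.159] [ 0.544 -0.176  0.16 ]
side4 118 [ 0.534 -0.196  0.143] [ 0.546 -0.198  0.141]
side4 120 [ 0.534 -0.197  0.136] [ 0.547 -0.202  0.133]
side4 122 [ 0.534 -0.196  0.13 ] [ 0.547 -0.204  0.125]
side4 124 [ 0.535 -0.199  0.121] [ 0.547 -0.203  0.119]
side4 126 [ 0.535 -0.198  0.116] [ 0.547 -0.2    0.114]
side4 128 [ 0.535 -0.209  0.103] [ 0.547 -0.209  0.102]
side4 130 [ 0.536 -0.214  0.093] [ 0.547 -0.209  0.096]
side4 132 [ 0.536 -0.213  0.087] [ 0.548 -0.211  0.088]
side4 134 [ 0.535 -0.205  0.084] [ 0.548 -0.213  0.08 ]
side4 136 [ 0.536 -0.212  0.074] [ 0.548 -0.21   0.075]
side4 138 [ 0.536 -0.21   0.068] [ 0.547 -0.205  0.07 ]
```

The fingers really end about 45 mm above the reported TCP: depth shows the tip at z≈0.08 with TCP at 0.032. They closed above the bottle's body. I open, lower stepwise and re-measure.

Call:
move_arm(jaw=[6, 6, 6, 6, 6, 6, 6, 6], dp=[[0, 0, 0], [0, 0, 0], [0, 0, 0], [0, 0, 0], [0, 0, 0.6], [0, 0, 0.6], [0, 0, 0.3], [0, 0, 0]], turn=[[0, 0, 0], [0, 0, 0], [0, 0, 0], [0, 0, 0], [0, 0, 0], [0, 0, 0], [0, 0, 0], [0, 0, 0]])

```text
time_s: 17.98
position: [0.4957, 0.1804, 0.0159]
tool_rot: [[0.997, 0.081, -0.002], [0.081, -0.997, -0.0], [-0.002, 0.0, -1.0]]
ft_force: [-0.1, -0.7, 0.3]
grip_width: 0.06
gripper_force: 0.0
```

```bash
python3 - <<'E'
from h import *
im,D=shot("side","side7"); P=cloud("side",D)
for v in range(214,238): print(v,P[v,319].round(3),P[v,315].round(3),im[v,317])
E
```

```text
214 [0.49  0.248 0.148] [0.499 0.248 0.147] [48 48 54]
215 [0.49  0.243 0.141] [0.499 0.248 0.145] [34 36 41]
216 [0.49  0.249 0.143] [0.499 0.247 0.141] [29 31 36]
217 [0.49  0.245 0.137] [0.499 0.249 0.14 ] [32 34 36]
218 [0.49  0.244 0.133] [0.499 0.246 0.135] [32 33 37]
219 [0.49  0.244 0.13 ] [0.499 0.245 0.131] [28 30 34]
220 [0.491 0.228 0.114] [0.499 0.248 0.13 ] [27 27 32]
221 [0.491 0.236 0.118] [0.499 0.246 0.126] [24 26 30]
222 [0.491 0.239 0.118] [0.499 0.245 0.122] [34 35 39]
223 [0.491 0.24  0.115] [0.499 0.244 0.118] [38 39 45]
224 [0.49  0.241 0.114] [0.499 0.244 0.116] [37 38 44]
225 [0.49  0.241 0.111] [0.499 0.241 0.11 ] [36 38 44]
226 [0.491 0.24  0.106] [0.499 0.245 0.111] [27 26 34]
227 [0.491 0.222 0.088] [0.501 0.219 0.085] [36 40 44]
228 [0.491 0.227 0.089] [0.501 0.214 0.078] [39 39 45]
229 [0.491 0.225 0.085] [0.501 0.219 0.079] [39 42 45]
230 [0.491 0.222 0.079] [0.501 0.218 0.075] [34 37 42]
231 [0.491 0.221 0.075] [0.501 0.219 0.073] [39 41 46]
232 [0.491 0.22  0.071] [0.501 0.217 0.068] [37 38 44]
233 [0.491 0.223 0.071] [0.501 0.219 0.067] [44 46 49]
234 [0.491 0.222 0.067] [0.501 0.217 0.062] [104 104 107]
235 [0.492 0.199 0.043] [0.502 0.197 0.041] [175 176 176]
236 [0.492 0.194 0.035] [0.502 0.195 0.036] [201 201 198]
237 [0.492 0.196 0.034] [0.502 0.196 0.033] [199 199 195]
```

Call:
move_arm(jaw=[6, 6, 6, 6, 6, 6], dp=[[0, 0, 0.6], [0, 0, 0.5], [0, 0, 0.4], [0, 0, 0.2], [0, 0, 0], [0, 0, 0]], turn=[[0, 0, 0], [0, 0, 0], [0, 0, 0], [0, 0, 0], [0, 0, 0], [0, 0, 0]])

```text
time_s: 18.53
position: [0.4963, 0.1805, -0.0001]
tool_rot: [[0.997, 0.081, -0.0], [0.081, -0.997, -0.0], [-0.0, 0.0, -1.0]]
ft_force: [-0.9, 0.1, 0.2]
grip_width: 0.0599
gripper_force: 0.0
```

Call:
move_arm(jaw=[2.6, 2.6, 2.6, 2.6, 2.6, 2.6, 2.6], dp=[[0, 0, 0], [0, 0, 0], [0, 0, 0], [0, 0, 0], [0, 0, 0], [0, 0, 0], [0, 0, 0]], turn=[[0, 0, 0], [0, 0, 0], [0, 0, 0], [0, 0, 0], [0, 0, 0], [0, 0, 0], [0, 0, 0]])

```text
time_s: 19.12
position: [0.4965, 0.1805, 0.0003]
tool_rot: [[0.997, 0.081, 0.001], [0.081, -0.997, 0.0], [0.001, 0.0, -1.0]]
ft_force: [-1.0, -1.7, 5.8]
grip_width: 0.0305
gripper_force: 39.9
```

```bash
python3 - <<'E'
from h import *
im,D=shot("side","side8"); P=cloud("side",D)
for v in range(220,246,2): print(v,P[v,319].round(3),P[v,315].round(3),im[v,317])
E
```

```text
220 [0.49  0.246 0.129] [0.499 0.243 0.126] [48 50 54]
222 [0.491 0.238 0.117] [0.499 0.242 0.12 ] [36 37 39]
224 [0.491 0.238 0.111] [0.5   0.235 0.108] [27 32 33]
226 [0.491 0.224 0.093] [0.5   0.225 0.094] [40 42 47]
228 [0.491 0.227 0.09 ] [0.5   0.227 0.089] [28 30 34]
230 [0.492 0.209 0.068] [0.501 0.21  0.068] [33 35 39]
232 [0.492 0.211 0.064] [0.501 0.209 0.061] [32 38 41]
234 [0.492 0.207 0.053] [0.501 0.211 0.056] [31 29 35]
236 [0.492 0.208 0.048] [0.501 0.209 0.049] [91 92 93]
238 [0.492 0.197 0.031] [0.502 0.199 0.033] [195 194 192]
240 [0.492 0.2   0.028] [0.502 0.196 0.024] [200 199 196]
242 [0.492 0.197 0.019] [0.502 0.197 0.019] [156 156 154]
244 [0.492 0.196 0.011] [0.502 0.198 0.013] [178 175 171]
```

Bottle firmly gripped (30.5 mm, 40 N). Carrying it to the free well.

Call:
move_arm(jaw=[2.6, 2.6, 2.6, 2.6, 2.6, 2.6, 2.6, 2.6, 2.6, 2.6, 2.6, 2.6], dp=[[0, 0, -1], [0, 0, -2.5], [0, 0, -2.5], [0, 0, -1], [-0.3, 1.5, 0], [-0.3, 2.5, 0], [-0.3, 3, 0], [-0.3, 2.6, 0], [-0.4, 2, 0], [0, 0, 0], [0, 0, 0], [0, 0, 0]], turn=[[0, 0, 0], [0, 0, 0], [0, 0, 0], [0, 0, 0], [0, 0, 0], [0, 0, 0], [0, 0, 0], [0, 0, 0], [0, 0, 0], [0, 0, 0], [0, 0, 0], [0, 0, 0]])

```text
time_s: 20.17
position: [0.4897, 0.0641, 0.0702]
tool_rot: [[0.997, 0.081, 0.0], [0.081, -0.997, 0.0], [0.0, -0.0, -1.0]]
ft_force: [-0.1, 1.3, -0.6]
grip_width: 0.0307
gripper_force: 39.9
```

```bash
python3 - <<'E'
from fit import *
im,D=shot("side","side9"); P=cloud("side",D)
p=observe()["position"]; m=(D>0)&(np.hypot(P[...,0]-p[0],P[...,1]-p[1])<.03)&(P[...,2]>.075)&(P[...,2]<.11)
print(p,circ(P[m],.0165),P[m][:,2].min())
q=P[(D>0)&(abs(P[...,2]-.031)<.008)&(abs(P[...,0]-.457)<.09)&(abs(P[...,1]-.06)<.06)][:,:2].astype(np.float32); print(cv2.minAreaRect(q))
# well floor
w=(D>0)&(P[...,2]>.003)&(P[...,2]<.022)&(abs(P[...,0]-.49)<.03)&(abs(P[...,1]-.064)<.026); print(P[w].min(0),P[w].max(0))
E
```

```text
[0.48971334 0.06440386 0.07015416] (array([0.4905611, 0.0643274]), np.float64(0.0010908410603276285)) 0.07504814509398539
((0.45888733863830566, 0.06134745106101036), (0.13876575231552124, 0.08246269822120667), 6.603245258331299)
[0.46976226 0.03801108 0.00560379] [0.5149688  0.06210319 0.02170123]
```

Call:
move_arm(jaw=[2.6, 2.6, 2.6, 2.6, 2.6, 2.6, 2.6, 2.6, 2.6, 2.6], dp=[[0.1, 0, 1], [0, 0, 1.5], [0, 0, 1.3], [0, 0, 1], [0, 0, 0.6], [0, 0, 0.3], [0, 0, 0.2], [0, 0, 0.2], [0, 0, 0.2], [0, 0, 0]], turn=[[0, 0, 0], [0, 0, 0], [0, 0, 0], [0, 0, 0], [0, 0, 0], [0, 0, 0], [0, 0, 0], [0, 0, 0], [0, 0, 0], [0, 0, 0]])

```text
time_s: 21.05
position: [0.4914, 0.0638, 0.0083]
tool_rot: [[0.997, 0.081, 0.002], [0.081, -0.997, -0.0], [0.002, 0.0, -1.0]]
ft_force: [-1.6, 0.5, 10.0]
grip_width: 0.0305
gripper_force: 40.9
```

Call:
move_arm(jaw=[5, 6, 6, 6, 6, 6, 7, 7.5, 7.5, 7.5, 7.5, 7.5], dp=[[0, 0, 0], [0, 0, 0], [0, 0, 0], [0, 0, -2], [0, 0, -3.5], [0, 0, -3.5], [0, 0, -2.5], [0, 3.2, 0], [0.1, 3.4, 0], [0, 3.4, 0], [0, 3.2, 0], [0.1, 3.0, 0]], turn=[[0, 0, 0], [0, 0, 0], [0, 0, 0], [0, 0, 0], [0, 0, 0], [0, 0, 0], [0, 0, 0], [0, 0, 0], [0, 0, 0], [0, 0, 0], [0, 0, 0], [0, 0, 0]])

```text
time_s: 22.05
position: [0.5056, -0.0994, 0.122]
tool_rot: [[0.997, 0.08, -0.0], [0.08, -0.997, -0.0], [-0.0, 0.0, -1.0]]
ft_force: [1.7, 1.0, 0.3]
grip_width: 0.0751
gripper_force: 0.0
```

Call:
move_arm(jaw=[7.5, 7.5, 7.5, 7.5], dp=[[0, 0, 0], [0, 0, 3], [0, 0, 2], [0, 0, 0]], turn=[[0, 0, 0], [0, 0, 0], [0, 0, 0], [0, 0, 0]])

```text
time_s: 22.38
position: [0.5037, -0.0967, 0.0688]
tool_rot: [[0.997, 0.08, -0.006], [0.08, -0.997, 0.003], [-0.006, -0.003, -1.0]]
ft_force: [-0.2, 0.5, -1.0]
grip_width: 0.0751
gripper_force: 0.0
```

```bash
python3 - <<'E'
from fit import *
im,D=shot("side","side10"); P=cloud("side",D); cv2.imwrite("pics/s10c.png",cv2.resize(im[110:250,270:390,::-1],(514,600),interpolation=2))
for nm,c,r,a,b in(("drop",(.49,.064),.0165,.035,.06),("salt",(.508,-.099),.022,.01,.045)):
    m=(D>0)&(np.hypot(P[...,0]-c[0],P[...,1]-c[1])<.03)&(P[...,2]>a)&(P[...,2]<b); print(nm,circ(P[m],r))
c=(.49,.064);m=(D>0)&(np.hypot(P[...,0]-c[0],P[...,1]-c[1])<.03);print(P[m][:,2].max())
c=(.508,-.098);m=(D>0)&(np.hypot(P[...,0]-c[0],P[...,1]-c[1])<.03)&(P[...,2]<.1)
for z in np.arange(.01,.09,.01):
    q=P[m&(abs(P[...,2]-z)<.005)]
    if len(q): print(z.round(3),q[:,0].min().round(4),q[:,0].max().round(4))
E
```

```text
drop (array([0.49203836, 0.06418766]), np.float64(0.0012936214647082489))
salt (array([ 0.50833488, -0.09817948]), np.float64(0.0016248336228941774))
0.11016413898936839
0.01 0.4909 0.5257
0.02 0.4884 0.5288
0.03 0.4883 0.5288
0.04 0.4884 0.5286
0.05 0.4887 0.5264
0.06 0.4915 0.5229
0.07 0.4917 0.523
0.08 0.4917 0.523
```

View pics/s10c.png

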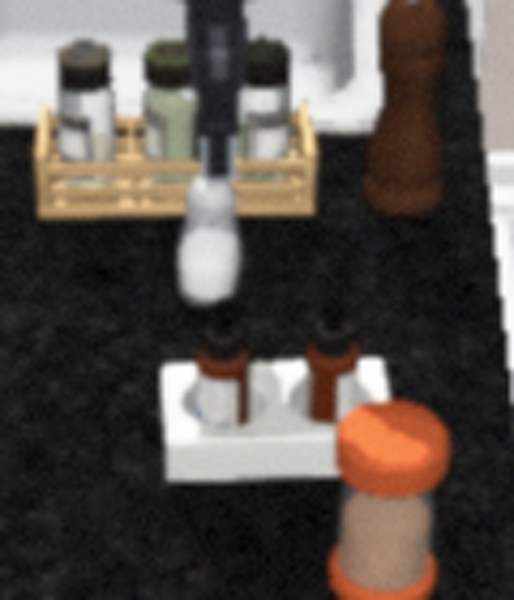

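Both jars and the dropper bottle, crop (222,390), stand in place like their fixed twins. The shaker, crop (210,245), is wide below z≈0.05, so I grip low.

Call:
move_arm(jaw=[7.5, 7.5, 7.5, 7.5, 7.5, 7.5, 7.5], dp=[[0.1, 0, 2.5], [0, 0, 2.5], [0, 0, 1.7], [0, 0, 0.9], [0, 0, 0.4], [0, 0, 0.2], [0, 0, 0]], turn=[[0, 0, 0], [0, 0, 0], [0, 0, 0], [0, 0, 0], [0, 0, 0], [0, 0, 0], [0, 0, 0]])

```text
time_s: 23.02
position: [0.5074, -0.0977, -0.0092]
tool_rot: [[0.997, 0.081, 0.001], [0.081, -0.997, -0.001], [0.001, 0.001, -1.0]]
ft_force: [0.1, -0.6, -0.2]
grip_width: 0.0754
gripper_force: 0.0
```

Call:
move_arm(jaw=[3, 3, 3, 3, 3, 3, 3, 3], dp=[[0, 0, 0], [0, 0, 0], [0, 0, 0], [0, 0, 0], [0, 0, 0], [0, 0, 0], [0, 0, 0], [0, 0, 0]], turn=[[0, 0, 0], [0, 0, 0], [0, 0, 0], [0, 0, 0], [0, 0, 0], [0, 0, 0], [0, 0, 0], [0, 0, 0]])

```text
time_s: 23.68
position: [0.5074, -0.0977, -0.0088]
tool_rot: [[0.997, 0.081, 0.002], [0.081, -0.997, -0.001], [0.002, 0.001, -1.0]]
ft_force: [-1.5, 1.1, 7.7]
grip_width: 0.0395
gripper_force: 39.5
```

Call:
move_arm(jaw=[3, 3, 3, 3, 3, 3, 3, 3, 3, 3, 3, 3], dp=[[0, 0, -1], [0, 0, -2.5], [0, 0, -3], [0, 0, -3], [0, 0, -3], [0, 0, -1], [-1, -1.5, 0], [-1.2, -2.5, 0], [-1.2, -3, 0], [-1.2, -3, 0], [-0.8, -3, 0], [-0.4, -3, 0]], turn=[[0, 0, 0], [0, 0, 0], [0, 0, 0], [0, 0, 0], [0, 0, 0], [0, 0, 0], [0, 0, 0], [0, 0, 0], [0, 0, 0], [0, 0, 0], [0, 0, 0], [0, 0, 0]])

```text
time_s: 24.68
position: [0.4346, 0.0584, 0.1257]
tool_rot: [[0.997, 0.08, 0.0], [0.08, -0.997, -0.0], [-0.0, 0.0, -1.0]]
ft_force: [1.6, -0.1, -0.9]
grip_width: 0.0389
gripper_force: 40.3
```

Call:
move_arm(jaw=[3, 3, 3, 3, 3, 3, 3, 3, 3, 3], dp=[[-0.3, -3, 0], [-0.2, -3, 0], [-0.1, -3, 0], [0, -3, 0], [0, -3, 0], [0, -3, 0], [0, -2.6, 0], [0, -1.7, 0], [0, -0.8, 0], [0, 0, 0]], turn=[[0, 0, 0], [0, 0, 0], [0, 0, 0], [0, 0, 0], [0, 0, 0], [0, 0, 0], [0, 0, 0], [0, 0, 0], [0, 0, 0], [0, 0, 0]])

```text
time_s: 25.52
position: [0.4111, 0.288, 0.1253]
tool_rot: [[0.997, 0.083, 0.0], [0.083, -0.997, 0.0], [0.0, -0.0, -1.0]]
ft_force: [0.6, -0.1, -1.3]
grip_width: 0.039
gripper_force: 40.3
```

```bash
python3 - <<'E'
from fit import *
im,D=shot("side","side11"); P=cloud("side",D)
p=observe()["position"]; m=(D>0)&(np.hypot(P[...,0]-p[0],P[...,1]-p[1])<.04)&(P[...,2]>p[2]+.012)&(P[...,2]<p[2]+.045)
print(p,circ(P[m],.021),P[m][:,0].min(),P[m][:,0].max(), len(P[m]))
q=P[(D>0)&(abs(P[...,2]-.024)<.005)&(abs(P[...,0]-.457)<.12)&(abs(P[...,1]-.294)<.065)][:,:2].astype(np.float32); r=cv2.minAreaRect(q);print(r)
a=np.radians(r[2] if r[1][0]>r[1][1] else r[2]-90); print("narrow",np.array(r[0])-.045*np.array([np.cos(a),np.sin(a)]),"wide",np.array(r[0])+.043*np.array([np.cos(a),np.sin(a)]))
E
```

```text
[0.41121175 0.28694584 0.12520689] (array([0.41209968, 0.28864806]), np.float64(0.0012916480672888204)) 0.3914877805103874 0.43289082578724997 201
((0.4579201340675354, 0.2936548888683319), (0.1827903836965561, 0.10102662444114685), 6.884899139404297)
narrow [0.41324463 0.28826051] wide [0.50061006 0.29880952]
```

Call:
move_arm(jaw=[3, 3, 3, 3, 3, 3, 3, 3, 3, 3, 3, 3], dp=[[0.1, 0, 1], [0, 0, 2], [0, 0, 2.3], [0, 0, 2.3], [0, 0, 2], [0, 0, 1.2], [0, 0, 0.7], [0, 0, 0.4], [0, 0, 0.3], [0, 0, 0.2], [0, 0, 0.2], [0, 0, 0]], turn=[[0, 0, 0], [0, 0, 0], [0, 0, 0], [0, 0, 0], [0, 0, 0], [0, 0, 0], [0, 0, 0], [0, 0, 0], [0, 0, 0], [0, 0, 0], [0, 0, 0], [0, 0, 0]])

```text
time_s: 26.57
position: [0.4127, 0.2871, -0.0007]
tool_rot: [[0.997, 0.081, 0.001], [0.081, -0.997, 0.0], [0.001, -0.0, -1.0]]
ft_force: [-0.1, 0.5, -1.4]
grip_width: 0.0393
gripper_force: 40.3
```

Call:
move_arm(jaw=[3, 3, 3], dp=[[0, 0, 0.1], [0, 0, 0.1], [0, 0, 0]], turn=[[0, 0, 0], [0, 0, 0], [0, 0, 0]])

```text
time_s: 26.82
position: [0.4134, 0.2872, -0.001]
tool_rot: [[0.997, 0.081, 0.003], [0.081, -0.997, 0.001], [0.003, -0.0, -1.0]]
ft_force: [-2.7, -3.7, 17.6]
grip_width: 0.0392
gripper_force: 43.0
```

Call:
move_arm(jaw=[5, 6, 6, 6, 6, 6, 6, 7, 8, 8.5, 8.5, 8.5], dp=[[0, 0, 0], [0, 0, 0], [0, 0, 0], [0, 0, -2], [0, 0, -3.5], [0, 0, -3.5], [0, 0, -3.5], [0, 0, -3.5], [0, 2, -2], [-0.1, 3.5, 0], [0, 3.5, 0], [0, 3.5, 0]], turn=[[0, 0, 0], [0, 0, 0], [0, 0, 0], [0, 0, 0], [0, 0, 0], [0, 0, 0], [0, 0, 0], [0, 0, 0], [0, 0, 0], [0, 0, 0], [0, 0, 0], [0, 0, 0]])

```text
time_s: 27.82
position: [0.4212, 0.1613, 0.1773]
tool_rot: [[0.997, 0.082, 0.001], [0.082, -0.997, 0.0], [0.001, 0.0, -1.0]]
ft_force: [1.7, 0.0, 0.1]
grip_width: 0.085
gripper_force: 0.0
```

Call:
move_arm(jaw=[8.5, 8.5, 8.5, 8.5, 8.5, 8.5, 8.5, 8.5, 8.5, 8.5, 8.5, 8.5], dp=[[-0.7, 3.4, 0], [-0.7, 3.4, 0], [-0.7, 3.4, 0], [-0.7, 3.4, 0], [-0.7, 3.4, 0], [-0.7, 3.4, 0], [-0.7, 3.4, 0], [-0.7, 3.4, 0], [-0.7, 3.4, 0], [-0.7, 3.4, 0], [-0.7, 2.9, 0], [-0.2, 1.2, 0]], turn=[[0, 0, 0], [0, 0, 0], [0, 0, 0], [0, 0, 0], [0, 0, 0], [0, 0, 0], [0, 0, 0], [0, 0, 0], [0, 0, 0], [0, 0, 0], [0, 0, 0], [0, 0, 0]])

```text
time_s: 28.82
position: [0.3729, -0.2269, 0.1768]
tool_rot: [[0.997, 0.078, -0.0], [0.078, -0.997, -0.001], [-0.0, 0.001, -1.0]]
ft_force: [-1.0, -0.1, 0.6]
grip_width: 0.0849
gripper_force: 0.0
```

```bash
python3 - <<'E'
from fit import *
im,D=shot("side","side12"); P=cloud("side",D); o=observe()["position"]; print(o)
cv2.imwrite("pics/s12c.png",cv2.resize(im[20:300,250:450,::-1],(429,600),interpolation=2))
c=(.374,-.228)
m=(D>0)&(np.hypot(P[...,0]-c[0],P[...,1]-c[1])<.045)
for z in np.arange(.02,.21,.01):
    q=P[m&(abs(P[...,2]-z)<.005)]
    if len(q)>3: print(z.round(3),len(q),q[:,0].min().round(4),q[:,0].max().round(4),q[:,1].max().round(4))
E
```

```text
[ 0.37316334 -0.22718054  0.17672557]
0.02 60 0.3467 0.3998 -0.1972
0.03 40 0.3485 0.3975 -0.1975
0.04 52 0.3487 0.3982 -0.1992
0.05 55 0.3493 0.3985 -0.2007
0.06 53 0.3497 0.3958 -0.201
0.07 52 0.3535 0.3933 -0.2032
0.08 37 0.3577 0.391 -0.2045
0.09 31 0.3582 0.3917 -0.204
0.1 33 0.3531 0.3921 -0.2048
0.11 35 0.3539 0.3957 -0.2005
0.12 55 0.3512 0.3961 -0.1983
0.13 43 0.3517 0.3966 -0.1999
0.14 49 0.35 0.3971 -0.1987
0.15 68 0.3531 0.3972 -0.2005
0.16 54 0.3597 0.392 -0.2041
0.17 11 0.369 0.3809 -0.2165
```

View pics/s12c.png

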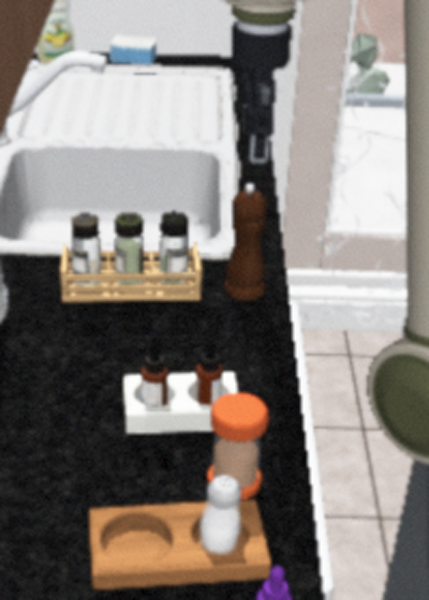

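Salt stands in the narrow recess, crop (222,520). The gripper is over the mill, whose knob is at crop (249,188). I descend to the groove.

Call:
move_arm(jaw=[8.5, 8.5, 8.5, 8.5, 8.5, 8.5, 8.5, 8.5], dp=[[0, 0, 3], [0, 0, 3.2], [0, 0, 2.3], [0, 0, 1.2], [0, 0, 0.6], [0, 0, 0.3], [0, 0, 0.2], [0, 0, 0]], turn=[[0, 0, 0], [0, 0, 0], [0, 0, 0], [0, 0, 0], [0, 0, 0], [0, 0, 0], [0, 0, 0], [0, 0, 0]])

```text
time_s: 29.53
position: [0.3739, -0.2236, 0.0694]
tool_rot: [[0.997, 0.081, 0.001], [0.081, -0.997, -0.001], [0.001, 0.001, -1.0]]
ft_force: [-0.1, -0.2, -0.8]
grip_width: 0.085
gripper_force: 0.0
```

Call:
move_arm(jaw=[4, 4, 4, 4, 4, 4, 4, 4], dp=[[0, 0, 0], [0, 0, 0], [0, 0, 0], [0, 0, 0], [0, 0, 0], [0, 0, 0], [0, 0, 0], [0, 0, 0]], turn=[[0, 0, 0], [0, 0, 0], [0, 0, 0], [0, 0, 0], [0, 0, 0], [0, 0, 0], [0, 0, 0], [0, 0, 0]], force=60)

```text
time_s: 30.2
position: [0.3741, -0.2246, 0.0699]
tool_rot: [[0.997, 0.081, 0.002], [0.081, -0.997, -0.002], [0.001, 0.002, -1.0]]
ft_force: [-1.1, -1.4, 6.7]
grip_width: 0.0469
gripper_force: 60.8
```

```bash
python3 - <<'E'
from fit import *
im,D=shot("side","side13"); P=cloud("side",D); o=observe()["position"]; print(o)
cv2.imwrite("pics/s13c.png",cv2.resize(im[80:180,330:410,::-1],(480,600),interpolation=2))
E
```

```text
[ 0.37406194 -0.22459746  0.06989167]
```

View pics/s13c.png

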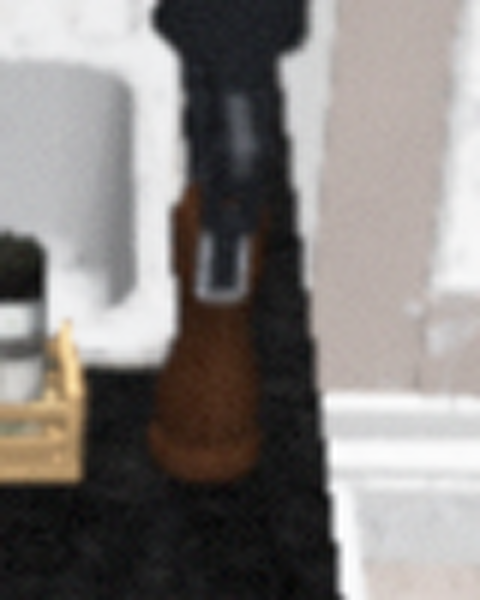

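Call:
move_arm(jaw=[7, 7, 7, 7, 7], dp=[[0, 0, 0], [0, 0, 0], [0, 0, 0.3], [0, 0, 0.2], [0, 0, 0]], turn=[[0, 0, 0], [0, 0, 0], [0, 0, 0], [0, 0, 0], [0, 0, 0]])

```text
time_s: 30.67
position: [0.3733, -0.2234, 0.0635]
tool_rot: [[0.997, 0.081, -0.001], [0.081, -0.997, 0.001], [-0.001, -0.001, -1.0]]
ft_force: [0.7, -0.0, -0.4]
grip_width: 0.0702
gripper_force: 0.0
```

Call:
move_arm(jaw=[4, 4, 4, 4, 4, 4, 4], dp=[[0, 0, 0], [0, 0, 0], [0, 0, 0], [0, 0, 0], [0, 0, 0], [0, 0, 0], [0, 0, 0]], turn=[[0, 0, 0], [0, 0, 0], [0, 0, 0], [0, 0, 0], [0, 0, 0], [0, 0, 0], [0, 0, 0]])

```text
time_s: 31.25
position: [0.3739, -0.2242, 0.0643]
tool_rot: [[0.997, 0.081, 0.001], [0.081, -0.997, -0.001], [0.001, 0.001, -1.0]]
ft_force: [1.2, -2.5, 4.1]
grip_width: 0.0472
gripper_force: 61.7
```

Call:
move_arm(jaw=[4, 4, 4, 4, 4], dp=[[0, 0, -0.5], [0, 0, -1], [0, 0, -1.5], [0, 0, -1], [0, 0, 0]], turn=[[0, 0, 0], [0, 0, 0], [0, 0, 0], [0, 0, 0], [0, 0, 0]])

```text
time_s: 31.67
position: [0.3737, -0.2236, 0.1053]
tool_rot: [[0.997, 0.081, 0.001], [0.081, -0.997, -0.001], [0.001, 0.001, -1.0]]
ft_force: [0.1, -0.3, -1.4]
grip_width: 0.047
gripper_force: 61.0
```

Call:
move_arm(jaw=[4, 4, 4, 4, 4, 4, 4, 4, 4, 4, 4, 4], dp=[[0, 0, -1.5], [0, 0, -2.5], [0, 0, -2.5], [0, 0, -2], [0, 0, -1], [0.4, -1.2, 0], [0.7, -2.2, 0], [0.85, -2.75, 0], [0.85, -2.75, 0], [0.85, -2.75, 0], [0.85, -2.75, 0], [0.85, -2.75, 0]], turn=[[0, 0, 0], [0, 0, 0], [0, 0, 0], [0, 0, 0], [0, 0, 0], [0, 0, 0], [0, 0, 0], [0, 0, 0], [0, 0, 0], [0, 0, 0], [0, 0, 0], [0, 0, 0]])

```text
time_s: 32.67
position: [0.4123, -0.0466, 0.1981]
tool_rot: [[0.997, 0.08, -0.002], [0.08, -0.997, 0.001], [-0.002, -0.002, -1.0]]
ft_force: [0.9, 0.6, -0.7]
grip_width: 0.0472
gripper_force: 61.4
```

Call:
move_arm(jaw=[4, 4, 4, 4, 4, 4, 4, 4, 4, 4, 4, 4], dp=[[0.85, -2.75, 0], [0.85, -2.75, 0], [0.85, -2.75, 0], [0.85, -2.75, 0], [0.85, -2.75, 0], [0.85, -2.75, 0], [0.85, -2.75, 0], [0.85, -2.75, 0], [0.8, -2.3, 0], [0.5, -1.6, 0], [0.2, -0.9, 0], [0, 0, 0]], turn=[[0, 0, 0], [0, 0, 0], [0, 0, 0], [0, 0, 0], [0, 0, 0], [0, 0, 0], [0, 0, 0], [0, 0, 0], [0, 0, 0], [0, 0, 0], [0, 0, 0], [0, 0, 0]])

```text
time_s: 33.67
position: [0.4734, 0.2265, 0.1979]
tool_rot: [[0.997, 0.083, -0.002], [0.083, -0.997, -0.0], [-0.002, -0.0, -1.0]]
ft_force: [-1.0, -0.6, -2.0]
grip_width: 0.0468
gripper_force: 61.4
```

```bash
python3 - <<'E'
from fit import *
im,D=shot("side","side14"); P=cloud("side",D); o=np.array(observe()["position"]); print(o)
cv2.imwrite("pics/s14c.png",cv2.resize(im[60:320,240:430,::-1],(438,600),interpolation=2))
m=(D>0)&(np.hypot(P[...,0]-o[0],P[...,1]-o[1])<.045)
for z in np.arange(.115,.3,.015):
    q=P[m&(abs(P[...,2]-z)<.007)]
    if len(q)>3: print(z.round(3),len(q),q[:,0].min().round(4),q[:,0].max().round(4),q[:,1].max().round(4))
E
```

```text
[0.47347693 0.22544896 0.19812933]
0.13 15 0.4513 0.4974 0.2543
0.145 163 0.445 0.5002 0.2566
0.16 97 0.4476 0.4976 0.253
0.175 147 0.4459 0.4979 0.2533
0.19 147 0.4484 0.4957 0.2516
0.205 126 0.4511 0.4937 0.2479
0.22 85 0.4539 0.4913 0.2478
0.235 55 0.4521 0.4933 0.2583
0.25 111 0.4504 0.4955 0.2675
0.265 112 0.4489 0.4952 0.2659
0.28 91 0.4491 0.4977 0.2662
0.295 21 0.4555 0.4898 0.2701
```

View pics/s14c.png

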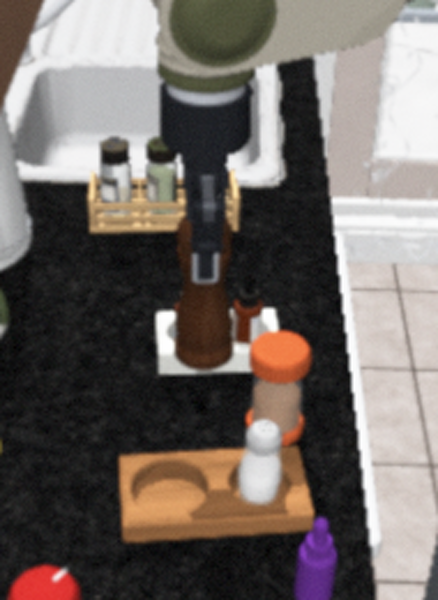

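The mill hangs upright at crop (205,300), clear of the orange jar. I lower it, then move over the wide recess at crop (170,490).

Call:
move_arm(jaw=[4, 4, 4, 4, 4, 4, 4, 4, 4, 4, 4], dp=[[0, 0, 1.5], [0, 0, 2.2], [0, 0, 2.2], [0, 0, 1.5], [0.6, -1.4, 0], [0.8, -1.9, 0], [0.9, -2, 0], [0.6, -1.3, 0], [0.25, -0.6, 0], [0, 0, 0], [0, 0, 0]], turn=[[0, 0, 0], [0, 0, 0], [0, 0, 0], [0, 0, 0], [0, 0, 0], [0, 0, 0], [0, 0, 0], [0, 0, 0], [0, 0, 0], [0, 0, 0], [0, 0, 0]])

```text
time_s: 34.63
position: [0.4994, 0.2986, 0.1248]
tool_rot: [[0.997, 0.08, -0.001], [0.08, -0.997, -0.001], [-0.001, 0.001, -1.0]]
ft_force: [0.4, -0.3, -1.3]
grip_width: 0.0471
gripper_force: 61.5
```

```bash
python3 - <<'E'
from fit import *
im,D=shot("side","side15"); P=cloud("side",D); o=np.array(observe()["position"]); print(o)
m=(D>0)&(np.hypot(P[...,0]-o[0],P[...,1]-o[1])<.045)
for z in np.arange(.05,.12,.012):
    q=P[m&(abs(P[...,2]-z)<.006)]
    if len(q)>3: print(z.round(3),len(q),q[:,0].min().round(4),q[:,0].max().round(4),q[:,1].max().round(4))
E
```

```text
[0.49940324 0.29846707 0.12492653]
0.062 45 0.47 0.524 0.3255
0.074 153 0.4701 0.5268 0.3269
0.086 73 0.4725 0.5217 0.3246
0.098 109 0.4725 0.5239 0.3265
0.11 124 0.4727 0.524 0.3247
```

Call:
move_arm(jaw=[4, 4, 4, 4, 4, 4, 4, 4, 4], dp=[[0.15, 0, 0.8], [0, 0, 1.3], [0, 0, 1.2], [0, 0, 0.8], [0, 0, 0.5], [0, 0, 0.3], [0, 0, 0.2], [0, 0, 0.1], [0, 0, 0]], turn=[[0, 0, 0], [0, 0, 0], [0, 0, 0], [0, 0, 0], [0, 0, 0], [0, 0, 0], [0, 0, 0], [0, 0, 0], [0, 0, 0]])

```text
time_s: 35.43
position: [0.5013, 0.2998, 0.0732]
tool_rot: [[0.997, 0.081, 0.0], [0.081, -0.997, 0.0], [0.0, -0.0, -1.0]]
ft_force: [0.3, 0.2, -1.7]
grip_width: 0.0471
gripper_force: 61.5
```

Call:
move_arm(jaw=[4, 4, 4], dp=[[0, 0, 0.1], [0, 0, 0.1], [0, 0, 0]], turn=[[0, 0, 0], [0, 0, 0], [0, 0, 0]])

```text
time_s: 35.68
position: [0.5018, 0.3, 0.0723]
tool_rot: [[0.997, 0.081, 0.002], [0.081, -0.997, 0.001], [0.002, -0.0, -1.0]]
ft_force: [-0.7, -0.5, 5.9]
grip_width: 0.047
gripper_force: 62.2
```

Contact made. I release, rise clear and back off.

Call:
move_arm(jaw=[6, 7, 8, 8, 8, 8, 8, 8], dp=[[0, 0, 0], [0, 0, 0], [0, 0, 0], [0, 0, 0], [0, 0, -1.5], [0, 0, -2.5], [0, 0, -2.5], [0, 0, -2.0]], turn=[[0, 0, 0], [0, 0, 0], [0, 0, 0], [0, 0, 0], [0, 0, 0], [0, 0, 0], [0, 0, 0], [0, 0, 0]])

```text
time_s: 36.35
position: [0.5014, 0.2999, 0.1577]
tool_rot: [[0.997, 0.081, 0.001], [0.081, -0.997, 0.0], [0.001, -0.0, -1.0]]
ft_force: [0.2, -0.3, -0.4]
grip_width: 0.08
gripper_force: 0.0
```

Call:
move_arm(jaw=[8, 8, 8, 8, 8, 8, 8, 8], dp=[[-1, 2.5, -0.5], [-1, 3, -0.5], [-1, 3, 0], [-1, 3, 0], [-1, 3, 0], [-1, 3, 0], [-1, 2, 0], [0, 0, 0]], turn=[[0, 0, 0], [0, 0, 0], [0, 0, 0], [0, 0, 0], [0, 0, 0], [0, 0, 0], [0, 0, 0], [0, 0, 0]])

```text
time_s: 37.02
position: [0.4461, 0.0971, 0.1661]
tool_rot: [[0.997, 0.078, -0.0], [0.078, -0.997, -0.001], [-0.001, 0.001, -1.0]]
ft_force: [1.1, -0.0, 0.1]
grip_width: 0.0801
gripper_force: 0.0
```

```bash
python3 - <<'E'
from fit import *
im,D=shot("side","side16"); P=cloud("side",D); print(observe()["position"])
cv2.imwrite("pics/s16c.png",cv2.resize(im[90:340,230:430,::-1],(480,600),interpolation=2))
for nm,c in(("mill",(.5,.299)),("salt",(.413,.288)),("orange",(.398,.186)),("A",(.5985,-.223)),("B",(.5367,-.228))):
    m=(D>0)&(np.hypot(P[...,0]-c[0],P[...,1]-c[1])<.035)&(P[...,2]<.2)
    t=P[m][:,2].max(); q=P[m&(P[...,2]>t-.012)]; print(nm,t.round(3),q[:,:2].mean(0).round(3))
E
```

```text
[0.44683669 0.09852328 0.16624643]
mill 0.181 [0.502 0.299]
salt 0.101 [0.413 0.292]
orange 0.114 [0.396 0.19 ]
A 0.118 [ 0.602 -0.216]
B 0.117 [ 0.54  -0.222]
```

View pics/s16c.png

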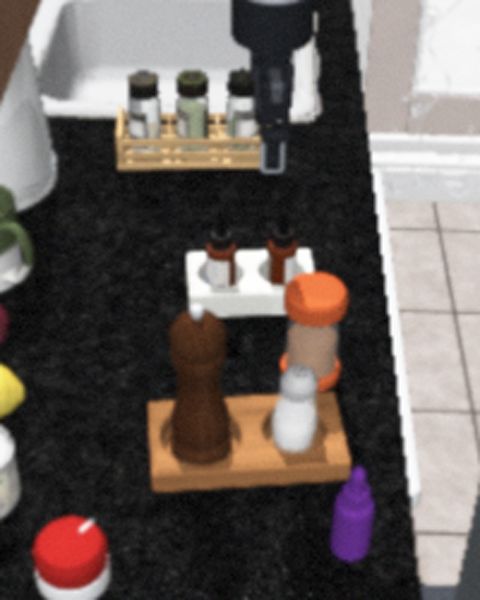

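The last picture shows everything in place: jars at (143,105) and (192,105), dropper bottle at (220,260), salt at (296,410) and mill at (200,390). The orange jar, timer and purple bottle have not moved.

```bash
python3 -c "
from rig import ticket; print(ticket.close_job())"
```

```text
the job is handed in; nothing more can be done
None
```

I handed the job in at about 37 s of the 128 s allowed: both spice jars, the dropper bottle, the salt shaker and the pepper mill stand upright in their holders, and nothing was knocked over or dropped.

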